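Start the clamp bolt of the eyelet-press base

TASK

Get the clamp bolt of the eyelet-press base started in its thread: twist the black spring-return knob clockwise to its stop, so that its finger pushes the nut plate under the bolt, and let go so that it springs back. Then turn the T-headed bolt backward (counter-clockwise from above) until you feel it drop into the thread start, turn it forward (clockwise) one full turn from there, and finish still gripping its head, so that the program ends while holding the started bolt. Leave the things standing around the base where they are.

Things in the scene. Friction and masses are not known exactly. Their poses are not given: they have to be found in the camera images.
- base: Fixed grey steel base plate, 130 (x) x 260 (y) x 16 mm high, fastened to the table; origin at the centre of its underside, z up. It lies at a different place and yaw each time. On it, in its own frame: the knob's axis at y = -75 mm, the bolt's axis at y = +60 mm (both x = 0), and over the bolt's place a steel strap 124 (x) x 44 (y) mm whose top is 50 mm above the table.
- knob_grip (a point): On the knob's axis, at the top of its black bar grip, 94 mm above the table; x axis along the bar, z up, turning with the knob. The bar is 44 mm long, 14 mm wide and 28 mm high (94 down to 66 mm above the table); below it is a stem of 16 mm diameter down to a steel boss at 32 mm.
- knob (a joint): Angle of the knob, rad: 0 at rest, grows clockwise seen from above, up to its hard stop at 1.2. A spring pulls it back to 0 (0.025 N m at rest, 0.12 N m at the stop). Near the end of its twist a steel finger under it pushes the nut plate (1.5 N), for about 0.17 N m in all at the stop; on release the finger goes back and the plate stays.
- nut_plate (a joint): Slide of the aluminium nut plate along the base's y axis, m: 0 when its threaded brass boss lies under the bolt, -0.017 to -0.014 at the start. It stays where it is pushed. Only near 0 can the bolt drop into the thread.
- bolt_top (a point): On the bolt's axis, at the top of its steel T-head, x axis along the head's bar, z up, turning with the bolt; about 102 mm above the table at the start. The head is a plain bar 60 mm long, 14 wide and 28 high, over a neck 13 mm thick and 10 mm long, over a threaded shank 25 mm thick through the strap. The bolt is captive, upright: it can only turn and go up and down.
- head_end (a point): On the top edge of one end of the T-head bar, 30 mm from the bolt's axis along the bar's +x; turns with the bolt.
- bolt: The bolt as a whole, about 300 g; origin on its axis 104 mm below the top of its head. Right-hand thread, 5 mm per turn: forward (clockwise from above) goes down, backward comes up; about 0.03 N m of friction, stays where it is left. Gripped tightly it cannot fall by itself: to notice the drop keep the fingers just clear of the bar, or press down lightly.
- thread_mouth (a point): Fixed point on the bolt's axis at the thread start, 36 mm above the table. At first the bolt rests on the thread's end and jams within a third of a turn if turned forward. Turned backward 0.5 to 2.3 rad (differs each time), it comes off that end and drops 5 mm by its weight if the nut plate is in place. Forward after the drop it is caught in the thread and goes down 5 mm per turn: follow it down.
- spool: Bystander: white thread spool, 38 mm diameter, 50 mm high, standing beside the base; origin under its centre.
- buttons: Bystander: glass jar with metal lid, 60 mm diameter, 65 mm high; origin under its centre.
- die: Bystander: plain steel press die, 34 mm diameter, 28 mm high; origin under its centre.
- eraser: Bystander: white eraser, 45 x 24 x 13 mm; origin under its centre.

How it is judged (in metres and radians):
On the way, in this order (a step that is already met when the one before it is completed fails the run):
1. the knob is twisted to its stop and the nut plate is under the bolt (value of joint knob above 1.1 rad and value of joint nut_plate above -0.0035 m), for 0.1 s.
2. the knob is let go and has sprung back (value of joint knob below 0.1 rad and contact force between the fingers and knob below 0.2 N), for 0.1 s.
3. the bolt, turned backward, has dropped into the thread start, before it is turned forward (z of bolt_top in the frame of base between 0.0965 and 0.1002 m), for 0.1 s.
At the end, for the whole second after the job is handed in: The bolt is gripped by the fingers (over 8 N) and still, one turn (give or take a quarter turn) forward of where it dropped: the top of its head is 92.2 to 94.9 mm above the table. The nut plate is within 3.5 mm of its place under the bolt and the knob is back at rest (below 0.1 rad) (z of bolt_top in the frame of base between 0.0922 and 0.0949 m and contact force between the fingers and bolt above 8 N and angular speed of bolt below 0.1 rad/s and value of joint nut_plate above -0.0035 m and value of joint knob below 0.1 rad); the arm keeps its last pose, push and grip.
It fails at once if the bolt is forced forward past where it jams, without having dropped, or is wound back nearly half a turn past its drop (x of head_end in the frame of base below -0.0275 m and z of bolt_top in the frame of base above 0.0985 m).
It fails at once if the spool is moved by more than 20 mm (distance of spool from where it was at the start of the episode above 0.02 m).
It fails at once if the buttons is moved by more than 20 mm (distance of buttons from where it was at the start of the episode above 0.02 m).
It fails at once if the die is moved by more than 20 mm (distance of die from where it was at the start of the episode above 0.02 m).
It fails at once if the eraser is moved by more than 20 mm (distance of eraser from where it was at the start of the episode above 0.02 m).
It also fails if it takes over 72 s, if anything falls off the work surface, if the arm or the gripper's body presses on something with over 40 N, if the wrist force passes 120 N, or if a joint passes its speed limit or range.

ROBOT

A 7-joint arm with a two-finger parallel gripper is mounted at the origin on the work surface. World frame = base frame: x ahead of the robot, y to its left, z up, the work surface at z = 0. Lengths are in m, angles in degrees, forces in N, time in s.
With the tool pointing down it reaches from about 0.425 to 0.875 m from the base axis. Payload 4.7 kg.
Tool frame: the origin (TCP) lies where the fingers leave the gripper's body, on its centre line; the fingertips stand 70 mm ahead of it and the grasp point (between the pads) lies 51 mm ahead of it (env.tip_reach is the distance from the TCP to the fingertips, in m); z points along the fingers, x is the direction in which the jaws open and shut, and the axes are right-handed (so a half turn about z gives the same grasp; the last joint's range is limited). The gripper opens to 87 mm and grips with 3 to 60 N. Pads are 19 mm wide; open, the fingers measure 117 mm over their backs; the gripper's body (75 mm by 190 mm) begins 51 mm behind the grasp point.
Start: joints at [64.177, 18.392, -4.016, 83.108, 1.295, 78.541, -3.26], TCP at [0.291, -0.581, 0.292] pointing down, gripper open.
Joint ranges: [-163.93, 163.93], [-17.29, 119.83], [-79.2, 71.16], [3.27, 140.29], [-89.18, 269.18], [5.43, 117.66], [-154.24, 154.24]. Speed limits (degrees/s): [147.25, 147.25, 180, 180, 180, 180, 180].

INTERFACE

Orientations are given as [roll, pitch, yaw] about the fixed x, y, z axes, in that order (R = Rz(yaw) Ry(pitch) Rx(roll)).
In Python, from cell import env, optics, order gives the robot as it stands.
- The arm moves only by the shell command python3 -m creep 'ROWS' [FORCE]. ROWS is JSON, a list of rows, each a list of 7 numbers: the shift along the tool's x, y, z in cm, then the turn, a rotation vector about the tool's x, y, z in rad, then the opening, from 0 (shut) to 1 (fully open). A call has 1 to 20 rows; each row shifts and turns the pose as measured when the row begins, along the tool's axes as they then stand; what a row does not reach is not made up. A row lasts 1/10 s, in which the tool goes at most 50 mm and 8.59 degrees, less where a joint would pass 70% of its speed; a pose out of reach is approached as far as the arm can. A call with a gripper value outside its range is refused whole. The fingers move at their own pace and stop on an object; FORCE is the grip in N (left out, the last holds). Time passes only in rows, so rows that do not move let the fingers close. It gives the time, the measured TCP pose, the force and the opening at its end, in the units of the state.
- env.get_obs(): the state, without advancing time (a new reading comes with each control period).
- optics.read_camera(name): name is "scene" or "top" or "wrist"; returns a dict with "frame" (480x640x3 uint8, blue, green, red), "z_map" (480x640 float32, m along the optical axis (not along the pixel's ray), 0 where there is no reading), "fx", "fy", "cx", "cy" (pixels), "R" (3x3) and "t" (3): a world point X has camera coordinates R X + t; the wrist camera has in their place "hand_eye" (4x4, takes a point from camera to tool coordinates, whose origin is the TCP and whose axes are the tool frame's). Camera axes: x right, y down, z forward; pixel columns grow to the right and rows downward; lengths in m; the calibration is good to about 2 mm. A picture is of the moment at which its call begins: read the wrist's pose just before it.
- order.sign_off(): hands the job in, once; it reports no verdict.
The state is a dict: "time_s": time; "qpos": joint angles; "joint_velocities": joint speeds; "effort": joint torques, N m; "tool_pos": TCP position; "tool_rot": TCP orientation; "force": force on the tool from outside, world axes, zero at the start; "wrist_torque": the same for the moment, N m; "grip_width": finger opening in m.
Only numpy, scipy, OpenCV 4.12 (cv2) and the standard library are available. Lean on these libraries where they do the work, as an engineer would, in place of code of your own. Each camera call takes 0.05 s, during which the arm holds its last target. There are 200 camera calls.

## Working session

There is one attempt and no reset: what is moved stays moved. The work goes in short steps, Python scripts to look and compute and a shell command to move; the robot and the scene stay as the last step left them, time stands still between calls to the robot, and variables do not carry over. Pictures are saved under pics/ and viewed, on a budget of 10 in all, crops included, one or two more only if the job needs it, and the job is handed in when it is done.

```bash
mkdir -p pics; ls
python3 - <<'E'
from cell import env,optics,order
import cv2,numpy as np
o=env.get_obs();print({k:np.round(v,3) for k,v in o.items()})
for n in("top","scene"):
    c=optics.read_camera(n);cv2.imwrite(f"pics/{n}0.png",c["frame"]);np.savez(f"{n}0.npz",**c);print(n,c["fx"],c["cx"],c["cy"],np.round(c["R"],3).tolist(),c["t"])
E
```

```text
pics
{'time_s': np.float64(0.0), 'qpos': array([64.178, 18.44 , -4.014, 83.173,  1.298, 78.541, -3.26 ]), 'joint_velocities': array([-0.004, -0.017,  0.041,  0.012, -0.06 ,  0.004,  0.039]), 'effort': array([ 1.0000e-03, -4.9128e+01, -4.0400e-01, -3.1253e+01, -6.4000e-02,
        4.4000e-02,  0.0000e+00]), 'tool_pos': array([ 0.291, -0.581,  0.291]), 'tool_rot': array([ 1.79991e+02,  1.08000e-01, -6.33700e+01]), 'force': array([-0.052,  0.311, -0.271]), 'wrist_torque': array([ 0.006,  0.024, -0.005]), 'grip_width': np.float64(0.087)}
top 439.5464067201986 317.2579220083031 233.5587224462259 [[0.021, -1.0, 0.016], [-0.997, -0.022, -0.072], [0.073, -0.014, -0.997]] [0.02733304 0.61001751 0.80318158]
scene 500.4696717727227 314.04514084299905 242.20214452701458 [[0.285, 0.959, -0.007], [0.5, -0.154, -0.852], [-0.818, 0.239, -0.523]] [-0.22800357 -0.2129764   1.34456365]
```

View pics/top0.png

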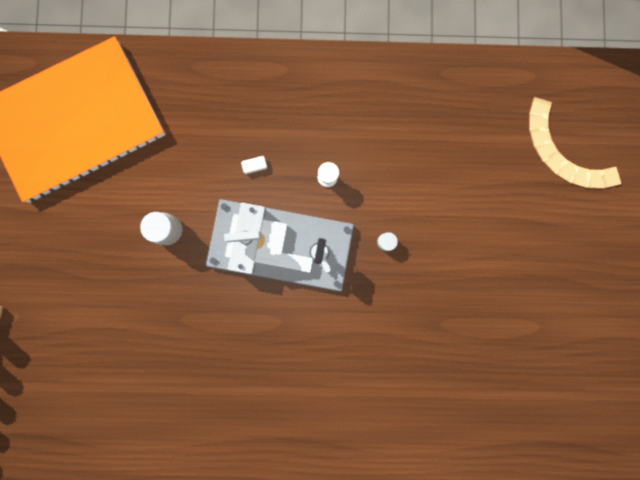

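The top view shows the base at about (280,245) px, the knob bar at (320,250) and the T-head at (241,237). The spool is at (328,175), the eraser at (254,164), the jar at (161,228) and the die at (388,242).

```bash
cat > h.py <<'E'
import numpy as np,cv2
def world(c):
    v,u=np.mgrid[:480,:640];z=c["z_map"]
    P=np.stack([(u-c["cx"])/c["fx"]*z,(v-c["cy"])/c["fy"]*z,z],-1)
    W=(P-c["t"])@c["R"]; W[z<=0]=np.nan; return W
def blobs(W,m,k=8):
    n,l,s,_=cv2.connectedComponentsWithStats(m.astype(np.uint8))
    for i in range(1,n):
        if s[i,4]<k: continue
        p=W[l==i]; r=cv2.minAreaRect((p[:,:2]*1000).astype(np.float32))
        print(s[i,:5],"mean",p.mean(0).round(4),"zmax",p[:,2].max().round(4),"rect",np.round(r[0],1),np.round(r[1],1),round(r[2],1))
E
python3 - <<'E'
import numpy as np
from h import *
for n in("top","scene"):
    c=dict(np.load(f"{n}0.npz"));W=world(c);W=np.nan_to_num(W,nan=-9)
    a=(W[...,0]>.3)&(W[...,0]<.9)&(abs(W[...,1])<.6)
    for nm,lo,hi in(("high",.08,.2),("strap",.044,.056),("plate",.010,.022),("objs",.025,.08)):
        print(n,nm);blobs(W,a&(W[...,2]>lo)&(W[...,2]<hi),15)
c=dict(np.load("scene0.npz"))
W=world(c)
E
```

```text
top high
[225 231  36  11 317] mean [0.5967 0.1679 0.0998] zmax 0.1046 rect [597.2 168.5] [14.1 59.1] 7.0
[314 238  12  26 205] mean [0.5749 0.0362 0.0926] zmax 0.0968 rect [575.2  36.1] [13.9 43.7] 80.7
top strap
[319 162  20  21 326] mean [0.7208 0.0225 0.0491] zmax 0.0535 rect [721.2  22.3] [37.8 34.9] 1.2
[235 203  30  30 661] mean [0.6338 0.1637 0.049 ] zmax 0.0551 rect [630.8 163.6] [44.2 55.8] 80.4
[163 223  10  18  23] mean [0.6035 0.3063 0.0519] zmax 0.0554 rect [603.9 307.2] [ 6.4 33.9] 68.2
[228 240  31  34 740] mean [0.5628 0.1735 0.0491] zmax 0.0555 rect [566.6 174. ] [44.  61.7] 80.4
top plate
[   20    76   144   126 11819] mean [0.8014 0.4954 0.0185] zmax 0.022 rect [779.5 469.5] [241.1 261. ] 0.0
[242 157  25  16 246] mean [0.7407 0.1645 0.0121] zmax 0.0158 rect [741.  163.8] [23.9 43.8] 15.6
[ 207  199   34   71 1234] mean [0.6051 0.2201 0.015 ] zmax 0.0217 rect [605.4 217.7] [ 42.1 129.9] 80.9
[ 250  208  104   83 4290] mean [0.5802 0.0524 0.0152] zmax 0.022 rect [580.7  68.1] [175.3 130. ] 80.6
[165 216  17  29  58] mean [0.6054 0.3051 0.0163] zmax 0.0219 rect [60
[... 1671 characters left out ...]
1  13 123] mean [ 0.6116 -0.0901  0.0161] zmax 0.022 rect [609.1 -91. ] [33.2 18.1] 79.9
[392 313  31  19 301] mean [0.7436 0.1668 0.0123] zmax 0.0158 rect [742.5 167.3] [24.  44.4] 15.6
[307 328  18  11 110] mean [0.7321 0.0227 0.0162] zmax 0.0219 rect [730.4  23.1] [25.5 11.4] 70.6
scene objs
[ 444  228   35   36 1000] mean [0.6247 0.3245 0.0509] zmax 0.0667 rect [616.5 329.7] [56.2 57.8] 18.1
[ 284  235  117   51 2896] mean [0.6029 0.129  0.0413] zmax 0.08 rect [577.2 118.4] [204.8 119.7] 62.0
[217 283  21  14 215] mean [ 0.6008 -0.089   0.0276] zmax 0.0311 rect [599.4 -89.6] [33.  32.9] 32.6
[303 304  26  28 518] mean [0.7266 0.0246 0.0445] zmax 0.0515 rect [723.   25.6] [37.2 36.2] 20.9
```

View pics/scene0.png

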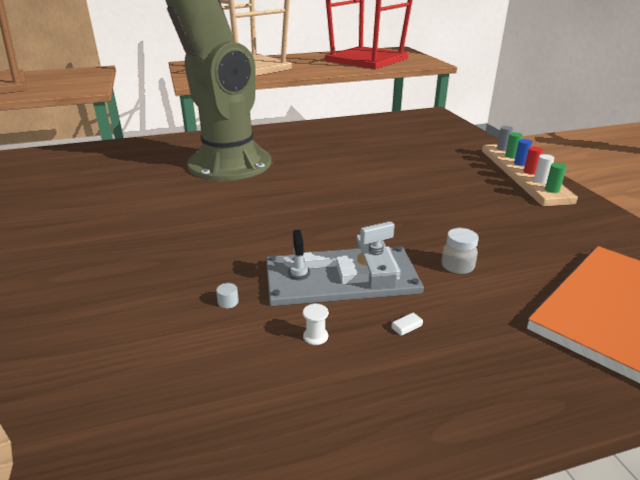

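```bash
python3 -m creep '[[-2.5,-3.13,0,0,0,0,1],[-2.5,-3.13,0,0,0,0,1],[-2.5,-3.13,0,0,0,0,1],[-2.5,-3.13,0,0,0,0,1],[-2.5,-3.13,0,0,0,0,1],[-2.5,-3.13,0,0,0,0,1],[-2.5,-3.13,0,0,0,0,1],[-2.5,-3.13,0,0,0,0,1],[-2.5,-3.13,0,0,0,0,1],[-2.5,-3.13,0,0,0,0,1],[-2.5,-3.13,0,0,0,0,1],[-2.5,-3.13,0,0,0,0,1],[-2.5,-3.13,0,0,0,0,1],[-2.5,-3.13,0,0,0,0,1],[-2.5,-3.13,0,0,0,0,1],[-2.5,-3.13,0,0,0,0,1],[-2.5,-3.13,0,0,0,0,1]]' 40
python3 -m creep '[[0,0,0,0,0,-0.14,1],[0,0,0,0,0,-0.14,1],[0,0,0,0,0,-0.14,1],[0,0,0,0,0,-0.14,1],[0,0,0,0,0,-0.14,1],[0,0,0,0,0,-0.14,1],[0,0,0,0,0,-0.14,1],[0,0,0,0,0,-0.14,1],[0,0,0,0,0,-0.14,1],[0,0,0,0,0,-0.14,1],[0,0,0,0,0,-0.14,1],[0,0,0,0,0,-0.14,1],[0,0,0,0,0,-0.14,1],[0,0,0,0,0,-0.14,1],[0,0,0,0,0,-0.14,1],[0,0,0,0,0,-0.14,1],[0,0,0,0,0,-0.14,1]]'
cat >> h.py <<'E'
from scipy.spatial.transform import Rotation as Ro
def delta(o,tgt,yaw,z=None):
    """tool-axis shift in cm and turn in rad to reach world x,y,z and yaw (tool down)"""
    R=Ro.from_euler('xyz',o["tool_rot"],degrees=True)
    G=Ro.from_euler('xyz',[180,0,yaw],degrees=True)
    return (R.inv().apply(np.array(tgt)-o["tool_pos"])*100).round(2),(R.inv()*G).as_rotvec().round(3)
def wristworld(o,c):
    v,u=np.mgrid[:480,:640];z=c["z_map"]
    P=np.stack([(u-c["cx"])/c["fx"]*z,(v-c["cy"])/c["fy"]*z,z],-1)
    H=c["hand_eye"];T=P@H[:3,:3].T+H[:3,3]
    W=Ro.from_euler('xyz',o["tool_rot"],degrees=True).apply(T.reshape(-1,3)).reshape(T.shape)+o["tool_pos"]
    W[z<=0]=-9;return W
E
cat > look.py <<'E'
import sys
from cell import env,optics
from h import *
o=env.get_obs();print({k:np.round(o[k],4) for k in("time_s","tool_pos","tool_rot","qpos","force","wrist_torque","grip_width")})
c=optics.read_camera("wrist")
if len(sys.argv)>1: cv2.imwrite(f"pics/{sys.argv[1]}.png",c["frame"])
W=wristworld(o,c)
for nm,lo,hi in(("high",.08,.12),("strap",.044,.056)):
    print(nm);blobs(W,(W[...,2]>lo)&(W[...,2]<hi),150)
E
python3 look.py w1; python3 -c "
from cell import env
from h import *
print(delta(env.get_obs(),[.5765,.0375,.131],80.7))"
```

```text
time_s: 1.8
tool_pos: [0.5823, 0.0541, 0.2828]
tool_rot: [179.4, 0.4, -64.3]
force: [-0.1, -1.3, -0.3]
grip_width: 0.0869
time_s: 3.5
tool_pos: [0.5787, 0.0634, 0.2739]
tool_rot: [-178.3, -0.1, 78.4]
force: [0.3, 0.3, 0.2]
grip_width: 0.0874
{'time_s': np.float64(3.5), 'tool_pos': array([0.5787, 0.0634, 0.2739]), 'tool_rot': array([-1.783459e+02, -9.700000e-02,  7.842630e+01]), 'qpos': array([ 36.3482,  19.405 , -54.8182,  92.006 ,  15.1969,  78.3869,
        58.0357]), 'force': array([0.2632, 0.322 , 0.1545]), 'wrist_torque': array([ 0.0913, -0.1588, -0.0307]), 'grip_width': np.float64(0.0874)}
high
[ 268  211   23   60 1145] mean [0.5728 0.0396 0.0927] zmax 0.0957 rect [574.4  38.8] [14.1 44.1] 80.8
[ 416  213   91   46 2248] mean [0.5942 0.1701 0.098 ] zmax 0.1043 rect [596.3 171.6] [14.6 59.9] 7.4
strap
[ 413  149   59  143 5462] mean [0.5853 0.1729 0.0498] zmax 0.0557 rect [596.4 171.9] [ 44.5 123.6] 80.6
[597 173  43  63 482] mean [0.6041 0.3115 0.0506] zmax 0.056 rect [606.5 315.6] [22.3 51.8] 69.9
[283 362  40  23 760] mean [0.7136 0.0267 0.0495] zmax 0.0519 rect [712.9  26.6] [37.  23.3] 79.0
(array([-2.6 ,  0.71, 14.25]), array([-0.029, -0.002, -0.034]))
```

View pics/w1.png

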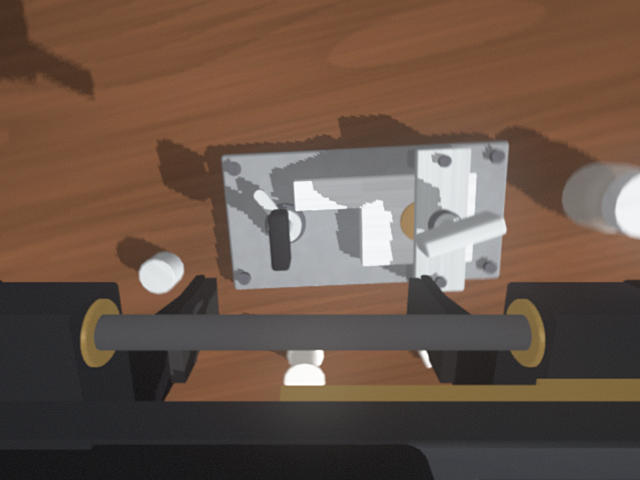

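The wrist view shows the knob bar at (280,240) px and the T-head at (460,232). Its positions agree with the other two cameras: knob (0.5755, 0.038), bolt (0.597, 0.1705).

```bash
python3 -m creep '[[-1.3,0.3,2,-0.029,0,-0.034,1],[-1.3,0.3,2,0,0,0,1],[0,0,2,0,0,0,1],[0,0,2,0,0,0,1],[0,0,0,0,0,0,1]]'
python3 -c "
from cell import env
from h import *
print(delta(env.get_obs(),[.5755,.038,.131],80.7))"
```

```text
time_s: 4.05
tool_pos: [0.579, 0.0354, 0.1901]
tool_rot: [180.0, -0.1, 80.0]
force: [-0.4, -0.1, 0.5]
grip_width: 0.0869
(array([ 0.18, -0.39,  5.91]), array([ 0.   , -0.002, -0.012]))
```

```bash
python3 -m creep '[[0.2,-0.4,2,0,0,-0.012,1],[0,0,2,0,0,0,1],[0,0,1.8,0,0,0,1],[0,0,0,0,0,0,1]]'
python3 -c "
from cell import env
from h import *
o=env.get_obs();print(delta(o,[.5755,.038,.131],80.7),o['qpos'],o['wrist_torque'])"
python3 -m creep '[[0,0,0,0,0,0,0],[0,0,0,0,0,0,0],[0,0,0,0,0,0,0],[0,0,0,0,0,0,0],[0,0,0,0,0,0,0],[0,0,0,0,0,0,0],[0,0,0,0,0,0,0],[0,0,0,0,0,0,0]]' 40
python3 -c "
from cell import env
from h import *
o=env.get_obs();print(delta(o,[.5755,.038,.131],80.7),o['qpos'],o['wrist_torque'])"
```

```text
time_s: 4.45
tool_pos: [0.5768, 0.0385, 0.1328]
tool_rot: [179.8, -0.2, 80.3]
force: [-0.4, -0.9, 0.1]
grip_width: 0.0876
(array([-0.07, -0.12,  0.18]), array([ 0.003, -0.003, -0.007])) [ 35.77683573  25.54010856 -51.09997638 102.56153307  22.15619888
  62.36407442  57.28403547] [ 0.04372106 -0.10419832 -0.02477134]
time_s: 5.25
tool_pos: [0.5794, 0.039, 0.1372]
tool_rot: [179.5, -0.2, 80.2]
force: [-0.7, 0.9, 0.6]
grip_width: 0.0309
(array([-0.17, -0.37,  0.61]), array([ 0.009, -0.004, -0.008])) [ 35.80616165  25.3125122  -51.21940029 102.2505967   22.07504697
  62.48859692  57.25706034] [ 0.114292   -0.09644786 -0.00279666]
```

```bash
python3 -m creep '[[-0.1,-0.2,0.4,0,0,0,0],[0,-0.1,0.2,0,0,0,0],[0,0,0,0,0,0,0],[0,0,0,0,0,0,0],[0,0,0,0,0,0,0]]' 45
python3 -c "
from cell import env
from h import *
o=env.get_obs();print(delta(o,[.5755,.038,.131],80.7),o['qpos'],o['wrist_torque'])"
```

```text
time_s: 5.75
tool_pos: [0.5763, 0.0383, 0.1311]
tool_rot: [179.4, -0.2, 80.2]
force: [0.5, -0.2, 1.2]
grip_width: 0.0136
(array([-0.04, -0.08,  0.01]), array([ 0.01 , -0.003, -0.008])) [ 35.8791419   25.34663072 -51.10697514 102.9954702   22.28975199
  61.71767388  57.09408656] [-0.04828157 -0.07727756  0.06817448]
```

```bash
python3 -m creep '[[0,0,0,0,0,0.11,0],[0,0,0,0,0,0.11,0],[0,0,0,0,0,0.11,0],[0,0,0,0,0,0.11,0],[0,0,0,0,0,0.11,0],[0,0,0,0,0,0.11,0],[0,0,0,0,0,0.11,0],[0,0,0,0,0,0.11,0]]'
python3 -c "
from cell import env
from h import *
o=env.get_obs();print(delta(o,[.5755,.038,.131],12),o['qpos'],o['wrist_torque'])"
```

```text
time_s: 6.55
tool_pos: [0.5753, 0.0368, 0.1311]
tool_rot: [179.7, -0.3, 27.9]
force: [-2.1, -0.1, 2.5]
grip_width: 0.0138
(array([ 0.08, -0.1 ,  0.01]), array([ 0.004, -0.006,  0.278])) [ 28.31732118  22.08236928 -41.14592046 103.24059264  16.73307796
  60.47052725   8.91048675] [-0.19892054  0.09818089  0.19389637]
```

```bash
python3 -m creep '[[0.05,-0.1,0,0,0,0.11,0],[0,0,0,0,0,0.11,0],[0,0,0,0,0,0.1,0],[0,0,0,0,0,0.06,0],[0,0,0,0,0,0.05,0]]'
python3 look.py w2;python3 -c "
from cell import env
from h import *
o=env.get_obs();print(delta(o,[.5755,.038,.131],12),o['qpos'],o['wrist_torque'])"
```

```text
time_s: 7.05
tool_pos: [0.5745, 0.0367, 0.1311]
tool_rot: [179.6, -0.3, 2.6]
force: [0.5, -1.6, 1.2]
grip_width: 0.0151
{'time_s': np.float64(7.05), 'tool_pos': array([0.5745, 0.0367, 0.1311]), 'tool_rot': array([179.5965,  -0.2751,   2.5533]), 'qpos': array([ 24.5427,  20.9328, -36.6045, 103.3775,  14.7245,  60.1604,
       -15.0578]), 'force': array([ 0.4602, -1.6456,  1.199 ]), 'wrist_torque': array([-0.2274,  0.1476,  1.025 ]), 'grip_width': np.float64(0.0151)}
high
[ 380    0   62   37 1812] mean [0.5981 0.1439 0.0955] zmax 0.1038 rect [598.3 145.2] [ 9.2 16.2] 71.7
[ 265  259   65   55 2434] mean [0.5701 0.0525 0.0915] zmax 0.1001 rect [570.5  52.1] [20.  25.9] 79.9
[331 291  30  23 566] mean [0.5867 0.0471 0.0894] zmax 0.1002 rect [585.3  45.7] [13.8  6. ] 42.7
[272 350  21  35 636] mean [0.5647 0.0335 0.1109] zmax 0.1199 rect [564.9  34.8] [ 5.  18.7] 3.0
[ 298  350   56   35 1447] mean [0.5804 0.0286 0.1012] zmax 0.1199 rect [581.8  28.6] [29.8 16.2] 45.0
strap
[ 228    0  160   39 2845] mean [0.5759 0.1561 0.0491] zmax 0.0542 rect [568.9 159.2] [11.  67.4] 80.9
[ 390    0  143   66 5643] mean [0.6366 0.1523 0.0497] zmax 0.0558 rect [630.5 155.7] [24.5 52.8] 81.5
[ 560  282   60   32 1418] mean [0.7139 0.0354 0.0492] zmax 0.0518 rect [713.8  35.6] [26.2 16.5] 6.7
(array([ 0.1 , -0.11,  0.02]), array([ 0.008, -0.004, -0.166])) [ 24.52498727  20.92908997 -36.596625   103.37867391  14.7302482
  60.15955286 -15.14249441] [-0.20409685  0.12631534  0.98148562]
```

View pics/w2.png

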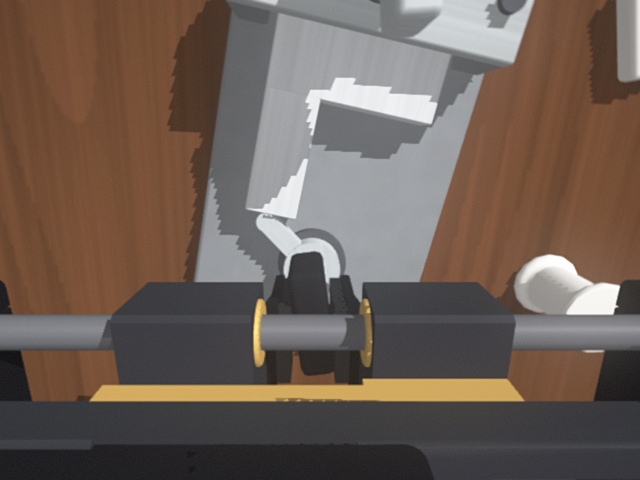

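The finger touches the plate's end at (265,215) px, the plate is under the strap, and the 1 N m torque means the knob is at its stop. I hold a moment, then release and rise.

```bash
python3 -m creep '[[0,0,0,0,0,0,0],[0,0,0,0,0,-0.02,0]]'
python3 -m creep '[[0,0,0,0,0,0,1],[0,0,0,0,0,0,1],[0,0,0,0,0,0,1],[0,0,0,0,0,0,1],[0,0,0,0,0,0,1],[0,0,0,0,0,0,1],[0,0,0,0,0,0,1],[0,0,0,0,0,0,1],[0,0,0,0,0,0,1],[0,0,-2,0,0,0,1],[0,0,-2,0,0,0,1],[0,0,-2,0,0,0,1],[0,0,-2,0,0,0,1],[0,0,-2,0,0,0,1],[0,0,-2,0,0,0,1]]'
python3 look.py w3;python3 -c "
from cell import env
from h import *
o=env.get_obs();print(delta(o,[.597,.1705,.15],7.3))"
```

```text
time_s: 7.3
tool_pos: [0.5745, 0.0369, 0.1311]
tool_rot: [179.5, -0.3, 4.0]
force: [-0.1, -1.1, 1.2]
grip_width: 0.0148
time_s: 8.8
tool_pos: [0.5713, 0.0371, 0.2506]
tool_rot: [179.7, 0.3, 3.8]
force: [0.7, 0.8, 0.1]
grip_width: 0.0871
{'time_s': np.float64(8.8), 'tool_pos': array([0.5713, 0.0371, 0.2506]), 'tool_rot': array([179.7393,   0.2809,   3.7637]), 'qpos': array([ 27.0648,  14.0708, -38.7233,  96.3857,   9.3815,  73.0806,
        -9.8465]), 'force': array([0.7177, 0.7941, 0.1007]), 'wrist_torque': array([-0.0559, -0.0841, -0.0275]), 'grip_width': np.float64(0.0871)}
high
[ 357    0   30   83 2277] mean [0.5965 0.1621 0.0997] zmax 0.1044 rect [597.4 165.3] [14.3 47. ] 7.2
[ 286  221   66   35 1470] mean [0.5744 0.0404 0.0922] zmax 0.0956 rect [574.7  38.9] [14.4 44. ] 80.0
strap
[ 270    0   89   77 5161] mean [0.5635 0.1744 0.0498] zmax 0.0557 rect [567.2 176.6] [44.5 64.6] 80.8
[ 379   12   79   84 4468] mean [0.6349 0.1663 0.0499] zmax 0.0556 rect [632.7 165.8] [44.6 51.7] 81.1
[ 473  230   49   45 1671] mean [0.7195 0.0259 0.0496] zmax 0.0519 rect [720.1  25.8] [37.2 36.9] 6.4
(array([  3.26, -13.17,  10.37]), array([ 0.005, -0.001, -0.062]))
```

View pics/w3.png

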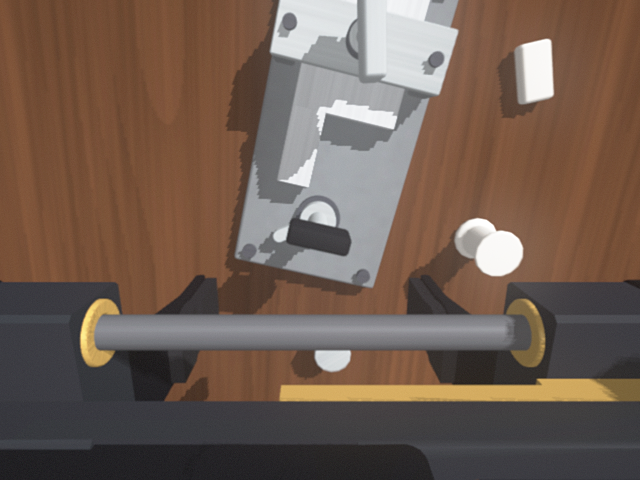

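The knob is back at yaw 80° (its rest angle), and the plate now reaches under the strap with no brass showing. On to the bolt.

```bash
python3 -m creep '[[0.8,-3.3,1,0,0,-0.062,0.6],[0.8,-3.3,1,0,0,0,0.6],[0.8,-3.3,1,0,0,0,0.6],[0.8,-3.3,1,0,0,0,0.6],[0,0,1,0,0,0,0.6],[0,0,0,0,0,0,0.6]]'
python3 -c "
from cell import env
from h import *
o=env.get_obs();print(delta(o,[.597,.1705,.136],7.3))"; python3 look.py
```

```text
time_s: 9.45
tool_pos: [0.5928, 0.1736, 0.2028]
tool_rot: [179.6, -0.3, 7.1]
force: [-1.2, -0.7, 0.0]
grip_width: 0.054
(array([0.34, 0.31, 6.68]), array([ 0.008, -0.006, -0.003]))
{'time_s': np.float64(9.45), 'tool_pos': array([0.5928, 0.1736, 0.2028]), 'tool_rot': array([179.5627,  -0.3314,   7.1044]), 'qpos': array([ 13.8858,  22.6078, -41.0195,  93.4326,  16.1599,  69.7   ,
       -23.4693]), 'force': array([-1.2337, -0.6938,  0.0152]), 'wrist_torque': array([ 0.004 , -0.1077,  0.0277]), 'grip_width': np.float64(0.054)}
high
[ 305  213   27  101 2576] mean [0.5957 0.1784 0.1009] zmax 0.1043 rect [596.3 175. ] [14.  54.5] 7.2
strap
[336   0  75  32 215] mean [0.6078 0.3082 0.0529] zmax 0.056 rect [609.6 310.1] [10.7 42.2] 83.8
[ 220  189   93   87 5097] mean [0.5612 0.1786 0.0499] zmax 0.0552 rect [564.9 177.4] [44.  59.9] 80.7
[ 329  216   85   78 4185] mean [0.6306 0.1706 0.0499] zmax 0.0554 rect [628.5 166.8] [44.4 59.7] 80.9
```

```bash
python3 -m creep '[[0.3,0.2,2.2,0,0,0,0.6],[0,0,2.2,0,0,0,0.6],[0,0,2.0,0,0,0,0.6],[0,0,0.2,0,0,0,0.4],[0,0,0,0,0,0,0.2],[0,0,0,0,0,0,0.2],[0,0,0,0,0,0,0.2],[0,0,0,0,0,0,0.2]]' 20
python3 -c "
from cell import env
from h import *
o=env.get_obs();print(delta(o,[.597,.171,.136],7.3))"
```

```text
time_s: 10.3
tool_pos: [0.6005, 0.1645, 0.1423]
tool_rot: [179.4, -0.8, 6.5]
force: [-4.7, -0.7, -0.4]
grip_width: 0.0214
(array([-0.29, -0.69,  0.62]), array([ 0.011, -0.014, -0.015]))
```

```bash
python3 -m creep '[[-0.3,-0.5,0.4,0.011,-0.014,-0.015,0.2],[0,-0.2,0.2,0,0,0,0.2],[0,0,0,0,0,0,0.2]]' 20
python3 -c "
from cell import env
from h import *
o=env.get_obs();print(delta(o,[.597,.171,.136],7.3),o['force'])"
```

```text
time_s: 10.6
tool_pos: [0.5974, 0.1722, 0.1372]
tool_rot: [-179.9, -0.1, 7.4]
force: [0.5, 0.3, 0.4]
grip_width: 0.018
(array([-0.05,  0.11,  0.12]), array([-0.002, -0.002,  0.002])) [0.49088503 0.31583737 0.43961347]
```

```bash
cat > head.py <<'E'
from cell import env,optics
from h import *
import sys
A=np.array([.597,.171])
o=env.get_obs();c=optics.read_camera("wrist");W=wristworld(o,c)
if len(sys.argv)>1: cv2.imwrite(f"pics/{sys.argv[1]}.png",c["frame"])
y=np.radians(o["tool_rot"][2]);tx=np.array([np.cos(y),np.sin(y)]);ty=np.array([np.sin(y),-np.cos(y)])
d=W[...,:2]-A;a=d@tx;b=d@ty
m=(abs(a)<9)&(abs(a)<.012)&(abs(b)>.013)&(abs(b)<.034)&(W[...,2]>.086)&(W[...,2]<.108)
p=W[m];z=p[:,2];top=p[z>np.percentile(z,60)-.0025]
zm=np.median(top[:,2]) ; q=top[abs(top[:,2]-zm)<.0015]
r=cv2.minAreaRect((q[:,:2]*1000).astype(np.float32))
dev=np.degrees(np.arctan2(a[m],-b[m]*1)).mean()
print("t",round(o["time_s"],2),"n",len(q),"ztop mean",q[:,2].mean().round(5),"med",zm.round(5),"rect",np.round(r[0],1),np.round(r[1],1),round(r[2],1))
print("yaw",o["tool_rot"].round(1),"j",o["qpos"].round(0),"F",o["force"].round(1),"Tq",o["wrist_torque"].round(2),"w",round(o["grip_width"],4))
print("fix",*delta(o,[*A,.1355],o["tool_rot"][2]))
E
python3 head.py b0
python3 -m creep '[[0,0.1,0.1,0,0,-0.11,0.19],[0,0,0,0,0,-0.11,0.19],[0,0,0,0,0,-0.11,0.19],[0,0,0,0,0,-0.11,0.19]]'
python3 head.py
```

```text
t 10.6 n 2125 ztop mean 0.10195 med 0.10192 rect [596.1 176.3] [13.7 51.9] 7.4
yaw [-1.799e+02 -1.000e-01  7.400e+00] j [ 13.  27. -40.  96.  19.  64. -25.] F [0.5 0.3 0.4] Tq [ 0.01 -0.1  -0.03] w 0.018
fix [-0.05  0.11  0.17] [-0.002 -0.002  0.   ]
time_s: 11.05
tool_pos: [0.5965, 0.1721, 0.1366]
tool_rot: [-179.9, -0.0, 33.6]
force: [-0.8, 0.5, -1.1]
grip_width: 0.0167
t 11.05 n 2102 ztop mean 0.10197 med 0.10194 rect [594.9 175.7] [13.5 52.2] 25.3
yaw [-179.9   -0.    33.6] j [ 17.  28. -45.  96.  22.  64.  -1.] F [-0.8  0.5 -1.1] Tq [-0.01 -0.   -0.09] w 0.0167
fix [-0.02  0.12  0.11] [-0.001 -0.     0.   ]
```

View pics/b0.png

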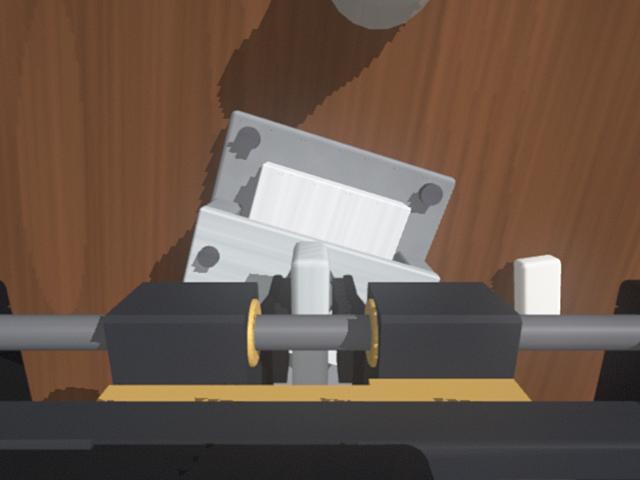

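The picture shows the head centred between the fingers at (310,300) px. The height reading is stable at 101.95 mm.

```bash
python3 -m creep '[[0,0.1,0.1,0,0,-0.11,0.19],[0,0,0.05,0,0,-0.11,0.19],[0,0,0,0,0,-0.11,0.19]]'
python3 head.py
```

```text
time_s: 11.4
tool_pos: [0.5966, 0.1719, 0.1363]
tool_rot: [-179.9, -0.0, 53.0]
force: [-1.3, -0.1, 0.9]
grip_width: 0.017
t 11.4 n 2078 ztop mean 0.10191 med 0.10185 rect [593.7 174.7] [13.7 52.4] 43.2
yaw [-179.9   -0.    53. ] j [ 19.  30. -48.  96.  24.  65.  17.] F [-1.3 -0.1  0.9] Tq [-0.12  0.12 -0.2 ] w 0.017
fix [-0.05  0.08  0.08] [-0.002 -0.     0.   ]
```

```bash
python3 -m creep '[[0,0.1,0.1,0,0,-0.11,0.19],[0,0,0.0,0,0,-0.11,0.19],[0,0,0,0,0,-0.06,0.19]]'
python3 head.py
```

```text
time_s: 11.75
tool_pos: [0.5971, 0.1717, 0.136]
tool_rot: [-179.8, -0.0, 69.2]
force: [-0.2, 0.3, 0.2]
grip_width: 0.0167
t 11.75 n 2138 ztop mean 0.10252 med 0.10253 rect [592.9 174. ] [13.5 52.2] 61.4
yaw [-179.8   -0.    69.2] j [ 21.  31. -52.  96.  26.  66.  32.] F [-0.2  0.3  0.2] Tq [-0.02 -0.01  0.05] w 0.0167
fix [-0.07  0.01  0.05] [-0.003 -0.001  0.   ]
```

```bash
python3 -m creep '[[0,0,0,0,0,-0.11,0.19],[0,0,0.0,0,0,-0.11,0.19],[0,0,0,0,0,-0.06,0.19]]'
python3 head.py
```

```text
time_s: 12.1
tool_pos: [0.5973, 0.1717, 0.136]
tool_rot: [-179.8, -0.1, 85.1]
force: [-0.5, -1.0, 1.3]
grip_width: 0.017
t 12.1 n 2137 ztop mean 0.10276 med 0.10273 rect [592.4 172.9] [13.4 52.1] 76.6
yaw [-1.798e+02 -1.000e-01  8.510e+01] j [ 23.  33. -55.  96.  29.  67.  46.] F [-0.5 -1.   1.3] Tq [-0.03 -0.01 -0.04] w 0.017
fix [-0.07 -0.02  0.05] [-0.003 -0.002  0.   ]
```

```bash
python3 -m creep '[[-0.05,0,0,0,0,-0.11,0.19],[0,0,0.0,0,0,-0.11,0.19],[0,0,0,0,0,-0.06,0.19]]'
python3 head.py
```

```text
time_s: 12.45
tool_pos: [0.5973, 0.1718, 0.1355]
tool_rot: [-179.9, -0.2, 101.0]
force: [-0.1, 0.3, -0.1]
grip_width: 0.0165
t 12.45 n 2224 ztop mean 0.0981 med 0.09808 rect [594.  171.7] [55.7 13.5] 2.2
yaw [-179.9   -0.2  101. ] j [ 25.  34. -58.  96.  31.  67.  61.] F [-0.1  0.3 -0.1] Tq [ 0.11  0.04 -0.08] w 0.0165
fix [-0.07 -0.05 -0.01] [-0.002 -0.003  0.   ]
```

Dropped: the height went from 102.8 to 98.1 mm after about 85° backward. I hold briefly, then turn forward with loose fingers.

```bash
python3 -m creep '[[-0.05,-0.05,0,0,0,0,0.19],[0,0,0,0,0,0,0.19],[0,0,0,0,0,0.12,0.19],[0,0,0,0,0,0.12,0.19],[0,0,0,0,0,0.12,0.19],[0,0,0,0,0,0.12,0.19],[0,0,0,0,0,0.12,0.19]]'
python3 head.py
```

```text
time_s: 13.2
tool_pos: [0.5971, 0.1716, 0.1352]
tool_rot: [-179.8, -0.2, 64.3]
force: [1.3, 1.1, -1.9]
grip_width: 0.0164
t 13.2 n 2226 ztop mean 0.0979 med 0.09789 rect [594.3 172.8] [13.6 55.1] 73.1
yaw [-179.8   -0.2   64.3] j [ 21.  31. -51.  96.  26.  65.  28.] F [ 1.3  1.1 -1.9] Tq [ 0.11 -0.29  0.11] w 0.0164
fix [-0.05  0.01 -0.03] [-0.003 -0.003  0.   ]
```

```bash
python3 -m creep '[[0,0,0,0,0,0.13,0.19],[0,0,0,0,0,0.13,0.19],[0,0,0,0,0,0.13,0.19],[0,0,0,0,0,0.13,0.19],[0,0,0,0,0,0.13,0.19],[0,0,0,0,0,0.13,0.19],[0,0,0,0,0,0.13,0.19],[0,0,0,0,0,0.13,0.19],[0,0,0,0,0,0.13,0.19],[0,0,0,0,0,0.13,0.19]]'
python3 head.py
```

```text
time_s: 14.25
tool_pos: [0.5966, 0.1714, 0.1344]
tool_rot: [-179.9, 0.1, -13.1]
force: [-0.7, 0.6, -0.3]
grip_width: 0.0166
t 14.25 n 2198 ztop mean 0.09685 med 0.09682 rect [596.7 174.7] [54.4 13.6] 84.9
yaw [-1.799e+02  1.000e-01 -1.310e+01] j [ 10.  26. -36.  97.  17.  63. -43.] F [-0.7  0.6 -0.3] Tq [ 0.01 -0.09  0.09] w 0.0166
fix [ 0.05  0.03 -0.11] [-0.002  0.001 -0.   ]
```

```bash
python3 -m creep '[[0.05,0,0,0,0,0.13,0.19],[0,0,0,0,0,0.13,0.19],[0,0,0,0,0,0.13,0.19],[0,0,0,0,0,0.13,0.19],[0,0,0,0,0,0.13,0.19],[0,0,0,0,0,0.13,0.19],[0,0,0,0,0,0.13,0.19],[0,0,0,0,0,0.13,0.19],[0,0,0,0,0,0.13,0.19],[0,0,0,0,0,0.13,0.19],[0,0,0,0,0,0.10,0.19]]'
python3 head.py
```

```text
time_s: 15.4
tool_pos: [0.5959, 0.1719, 0.1335]
tool_rot: [179.9, -0.0, -94.7]
force: [0.1, -0.3, -1.4]
grip_width: 0.0165
t 15.4 n 2230 ztop mean 0.09561 med 0.0956 rect [599. 172.] [55.4 13.4] 3.8
yaw [179.9  -0.  -94.7] j [  -1.   23.  -21.   97.    9.   62. -120.] F [ 0.1 -0.3 -1.4] Tq [ 0.09 -0.08  0.08] w 0.0165
fix [ 0.08 -0.11 -0.2 ] [ 0.001 -0.    -0.   ]
```

```bash
python3 -m creep '[[0,-0.1,0,0,0,-0.06,0.5],[0,0,0,0,0,0,0.7],[0,0,0,0,0,0,1],[0,0,0,0,0,0,1],[0,0,0,0,0,0,1],[0,0,-2,0,0,0,1],[0,0,-2,0,0,0,1],[0,0,0,0,0,-0.14,1],[0,0,0,0,0,-0.14,1],[0,0,0,0,0,-0.14,1],[0,0,0,0,0,-0.14,1],[0,0,0,0,0,-0.14,1],[0,0,0,0,0,-0.14,1],[0,0,0,0,0,-0.14,1],[0,0,0,0,0,-0.14,1],[0,0,0,0,0,-0.14,1],[0,0,0,0,0,-0.14,1],[0,0,0,0,0,-0.14,1],[0,0,0,0,0,-0.14,1]]'
python3 -m creep '[[0,0,0,0,0,-0.14,1],[0,0,0,0,0,-0.14,1],[0,0,0,0,0,-0.14,1],[0,0,0,0,0,-0.14,1],[0,0,0,0,0,-0.14,1],[0,0,0,0,0,-0.14,1],[0,0,0,0,0,-0.14,1],[0,0,0,0,0,-0.14,1],[0,0,0,0,0,-0.14,1],[0,0,0,0,0,-0.14,1],[0,0,0,0,0,-0.14,1],[0,0,0,0,0,0,1]]'
python3 look.py
python3 -c "
from cell import env
from h import *
o=env.get_obs();print(delta(o,[.597,.171,.134],94))"
```

```text
time_s: 17.35
tool_pos: [0.5968, 0.1712, 0.1763]
tool_rot: [179.9, 0.0, 9.5]
force: [0.7, 0.4, 0.3]
grip_width: 0.0871
time_s: 18.55
tool_pos: [0.5973, 0.1691, 0.1766]
tool_rot: [-180.0, 0.2, 101.6]
force: [-0.6, 0.1, -0.0]
grip_width: 0.087
{'time_s': np.float64(18.55), 'tool_pos': array([0.5973, 0.1691, 0.1766]), 'tool_rot': array([-179.9986,    0.2277,  101.5513]), 'qpos': array([ 24.4214,  30.0577, -55.8501,  93.9399,  26.3704,  70.2238,
        64.5076]), 'force': array([-0.5993,  0.1425, -0.0119]), 'wrist_torque': array([ 0.0956, -0.1489, -0.0456]), 'grip_width': np.float64(0.087)}
high
[  26  138   61   95 4066] mean [0.5728 0.0419 0.0911] zmax 0.0961 rect [574.2  39.5] [14.7 43.9] 79.8
[ 298  220   47   94 2751] mean [0.5869 0.1712 0.0946] zmax 0.0978 rect [592.9 172. ] [53.3 14.2] 1.0
[188 275  31  39 511] mean [0.6003 0.1228 0.1134] zmax 0.12 rect [602.9 124.5] [20.9  8. ] 36.9
[407 275  32  39 532] mean [0.582  0.2125 0.1134] zmax 0.12 rect [584.9 212. ] [ 7.9 20.5] 74.6
strap
[ 258  146  135  168 8954] mean [0.5759 0.1731 0.0499] zmax 0.056 rect [590.2 173.1] [ 44.1 111.2] 80.6
[ 96 162  21  29 298] mean [0.5722 0.0449 0.05  ] zmax 0.056 rect [572.4  43.9] [15.6  6.9] 22.4
(array([0.21, 0.01, 4.26]), array([0.   , 0.004, 0.129]))
```

```bash
python3 -m creep '[[0.2,0,1,0,0,0.14,1],[0,0,1.5,0,0,0.04,0.8],[0,0,1.6,0,0,0,0.6],[0,0,0.1,0,0,0,0.4],[0,0,0,0,0,0,0.3],[0,0,0,0,0,0,0.3],[0,0,0,0,0,0,0.3],[0,0,0,0,0,0,0.3]]'
python3 head.py
```

```text
time_s: 19.4
tool_pos: [0.5981, 0.1711, 0.1348]
tool_rot: [179.8, 0.2, 90.0]
force: [0.5, -0.8, -0.5]
grip_width: 0.0386
t 19.4 n 2357 ztop mean 0.09559 med 0.09557 rect [594.4 172. ] [56.8 13.6] 0.9
yaw [179.8   0.2  90. ] j [ 22.  32. -52.  96.  27.  66.  52.] F [ 0.5 -0.8 -0.5] Tq [ 0.12 -0.12 -0.02] w 0.0386
fix [-0.01 -0.11 -0.07] [0.004 0.004 0.   ]
```

```bash
python3 -m creep '[[0,-0.1,0,0,0,0,0.19],[0,0,0,0,0,0,0.19],[0,0,0,0,0,0,0.19],[0,0,0,0,0,0,0.19],[0,0,0,0,0,0.13,0.19],[0,0,0,0,0,0.13,0.19],[0,0,0,0,0,0.13,0.19],[0,0,0,0,0,0.13,0.19],[0,0,0,0,0,0.13,0.19],[0,0,0,0,0,0.13,0.19],[0,0,0,0,0,0.13,0.19],[0,0,0,0,0,0.13,0.19],[0,0,0,0,0,0.13,0.19]]'
python3 head.py
```

```text
time_s: 20.75
tool_pos: [0.5965, 0.1718, 0.1347]
tool_rot: [179.8, -0.1, 20.4]
force: [0.1, 0.0, 0.1]
grip_width: 0.0166
t 20.75 n 2266 ztop mean 0.09471 med 0.09467 rect [595.7 173.9] [13.6 56.8] 28.8
yaw [ 1.798e+02 -1.000e-01  2.040e+01] j [ 12.  27. -39.  97.  18.  63. -11.] F [0.1 0.  0.1] Tq [-0.01 -0.24  0.1 ] w 0.0166
fix [ 0.02  0.09 -0.08] [ 0.003 -0.002 -0.   ]
```

```bash
python3 -m creep '[[0,0.1,0,0,0,0.13,0.19],[0,0,0,0,0,0.13,0.19],[0,0,0,0,0,0.13,0.19],[0,0,0,0,0,0.13,0.19],[0,0,0,0,0,0.13,0.19],[0,0,0,0,0,0.13,0.19],[0,0,0,0,0,0.13,0.19],[0,0,0,0,0,0.13,0.19],[0,0,0,0,0,0.13,0.19],[0,0,0,0,0,0.13,0.19],[0,0,0,0,0,0.13,0.19],[0,0,0,0,0,0.1,0.19]]'
python3 head.py
```

```text
time_s: 22.0
tool_pos: [0.5959, 0.1718, 0.1335]
tool_rot: [-180.0, -0.2, -69.0]
force: [-0.7, 0.6, -0.5]
grip_width: 0.0166
t 22.0 n 2254 ztop mean 0.09341 med 0.0934 rect [598.2 173. ] [56.1 13.6] 28.7
yaw [-180.    -0.2  -69. ] j [ -0.  23. -23.  97.  10.  62. -95.] F [-0.7  0.6 -0.5] Tq [-0.   -0.01  0.08] w 0.0166
fix [ 0.12 -0.07 -0.2 ] [-0.    -0.004  0.   ]
```

```bash
python3 -m creep '[[0.05,-0.05,0,0,0,-0.12,0.19],[0,0,0,0,0,0,0],[0,0,0,0,0,0,0],[0,0,0,0,0,0,0],[0,0,0,0,0,0,0],[0,0,0,0,0,0,0]]' 30
python3 head.py e1; python3 look.py|grep -A9 high
python3 - <<'E'
from cell import env,optics
from h import *
c=optics.read_camera("top");W=np.nan_to_num(world(c),nan=-9);cv2.imwrite("pics/top1.png",c["frame"])
x,y,z=W[...,0],W[...,1],W[...,2]
for n,cx,cy,lo,hi in(("spool",.722,.023,.044,.056),("jar",.612,.326,.055,.075),("die",.598,-.092,.022,.033),("eraser",.741,.164,.009,.018)):
    print(n);blobs(W,(np.hypot(x-cx,y-cy)<.05)&(z>lo)&(z<hi),60)
E
```

```text
time_s: 22.65
tool_pos: [0.5964, 0.172, 0.1336]
tool_rot: [180.0, -0.2, -61.8]
force: [1.2, -0.8, 0.4]
grip_width: 0.0138
t 22.65 n 2220 ztop mean 0.09346 med 0.09346 rect [598.8 173.1] [55.7 13.4] 27.8
yaw [180.   -0.2 -61.8] j [  1.  24. -24.  97.  11.  62. -88.] F [ 1.2 -0.8  0.4] Tq [ 0.03 -0.    0.06] w 0.0138
fix [ 0.12 -0.01 -0.19] [ 0.    -0.003 -0.   ]
high
[ 268  244   90   70 3625] mean [0.6115 0.1798 0.092 ] zmax 0.1031 rect [611.  176.9] [29.  28.3] 86.5
[ 276  350   54   35 1824] mean [0.5843 0.1691 0.0998] zmax 0.12 rect [586.5 169.6] [31.9 18.3] 29.3
[331 350  19  35 596] mean [0.5983 0.1623 0.1128] zmax 0.1199 rect [598.4 162.5] [17.3  4.9] 28.4
strap
[   4   27   67  131 1364] mean [0.6208 0.3112 0.0512] zmax 0.056 rect [617.3 315.7] [52.1 22.8] 18.6
[ 258  157  170  145 9776] mean [0.6318 0.1682 0.0499] zmax 0.0559 rect [617.3 168.5] [44.2 82.1] 80.7
spool
[319 162  20  21 323] mean [0.7207 0.0226 0.0493] zmax 0.0531 rect [721.4  22.3] [37.6 35. ] 1.5
jar
die
[379 233  19  17 251] mean [ 0.5977 -0.0922  0.0273] zmax 0.032 rect [597.9 -92.3] [30.2 33.4] 0.1
eraser
[242 156  25  17 272] mean [0.7407 0.1639 0.012 ] zmax 0.0162 rect [740.7 164.4] [24.5 44.2] 15.2
```

View pics/e1.png

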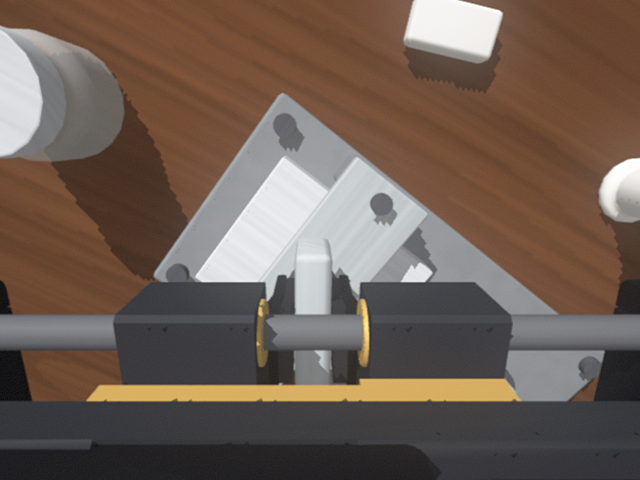

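The picture shows the head gripped square between the pads at (313,310) px, with its top at 93.46 mm. The opening is 13.8 mm, so the jaws are closed on the 14 mm bar. Handing in.

```bash
python3 -c "
from cell import env,order
print(order.sign_off())"
```

```text
the job is handed in; nothing more can be done
None
```

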